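# Pack the calibration-weight cases into the caddy

## Task

Pack the weight cases that are out on the bench for transport. First clear the steel dish out of the caddy and stand it on the rubber mat; then build one squared-up stack of all the cases in the middle of the caddy floor, largest at the bottom and each smaller one resting with its whole base on the one below; finally push the gate shut until it seats on its catch. Leave the beaker, mouse and jar alone.

Things in the scene. Friction and masses are not known exactly. Their poses are not given: they have to be found in the camera images.
- bay (a point): Centre of the inner floor of the caddy, an open-topped aluminium box fixed to the bench; floor 5 mm above the bench, 178 mm (x) by 174 mm (y) inside, three walls 70 mm high, 4 mm thick. x points from the gate side (-x) to the back wall, y along the gate from hinge to free edge, z up. A black catch housing (top 102 mm above the bench) stands over the gate's free-edge corner (x -90, y +86 mm).
- gate (a joint): Gate angle, rad: 0 = shut, grows as it swings outwards, at most 1.6. Aluminium panel 5 mm thick, 168 mm wide, 6 to 68 mm above the bench, on a vertical hinge with light friction; stays where left; no handle, it is pushed. In the last 0.07 rad it meets a sprung ball catch that takes about 3 N at the free edge to pass, then snaps it shut and holds it.
- gate_hinge (a point): Point on the gate's vertical hinge axis, 40 mm above the bench, at the bay's -y end of the opening (bay x -92, y -87 mm). Axes as bay.
- gate_push (a point): Point on the outer face of the gate, 95 mm from the hinge axis, 45 mm above the bench; it moves with the gate. Its -x axis points straight out of the outer face (push along +x), y runs from hinge to free edge.
- dish_grip (a point): Grip point in the handle of the steel sample dish, 39 mm above its underside. The dish is an open tray 90 mm (x) by 60 mm (y), walls 20 mm high and 3 mm thick; across its middle stands an upright plate handle, 10 mm thick (x), 54 mm wide (y), reaching 49 mm above the underside. 0.18 kg. It starts on the floor of the bay.
- mat_mid (a point): Centre of the top of the flat light-grey rubber mat, 130 mm (x) by 110 mm (y), 3 mm thick, fixed on the bench to the robot's left.
- case_1_mid (a point): Centre (half-way up) of the largest calibration-weight case, a closed grey plastic box 104 mm long (x) by 66 mm wide (y) by 32 mm high (z), flat top and bottom; about 0.4 kg. Always present.
- case_2_mid (a point): Centre (half-way up) of the second largest calibration-weight case, a closed grey plastic box 92 mm long (x) by 58 mm wide (y) by 30 mm high (z), flat top and bottom; about 0.32 kg. May be absent in a run.
- case_3_mid (a point): Centre (half-way up) of the third calibration-weight case, a closed grey plastic box 80 mm long (x) by 50 mm wide (y) by 28 mm high (z), flat top and bottom; about 0.24 kg. May be absent in a run.
- case_4_mid (a point): Centre (half-way up) of the fourth calibration-weight case, a closed grey plastic box 68 mm long (x) by 42 mm wide (y) by 26 mm high (z), flat top and bottom; about 0.17 kg. May be absent in a run.
- case_5_mid (a point): Centre (half-way up) of the fifth calibration-weight case, a closed grey plastic box 56 mm long (x) by 34 mm wide (y) by 24 mm high (z), flat top and bottom; about 0.12 kg. May be absent in a run.
- case_6_mid (a point): Centre (half-way up) of the smallest calibration-weight case, a closed grey plastic box 44 mm long (x) by 26 mm wide (y) by 24 mm high (z), flat top and bottom; about 0.08 kg. May be absent in a run.
- beaker: Glass beaker, 66 mm across, 85 mm high; origin at its foot. Leave alone.
- mouse: Red computer mouse, 100 by 58 by 30 mm; origin under its centre. Leave alone.
- jar: White plastic jar, 52 mm across, 70 mm high; origin at its foot. Leave alone.

How it is judged:
By the outcome, as a careful person would: the job done as asked, in the order asked, and still so for the second after the job is handed in, with the robot touching nothing.
Of case_2, case_3, case_4, case_5, case_6 only 3 to 5 are there at a start; the rules pass over those that are not, and their reading is None.
At some moment in a run one of dish may be knocked a few centimetres aside while the robot is not near it.
Once in a run the grip may slacken for a moment while it holds something.
It also fails if it takes over 210 s, if anything falls off the work surface, if the arm or the gripper's body presses on something with over 40 N, if the wrist force passes 120 N, or if a joint passes its speed limit or range.

## Robot

A 6-joint arm with a two-finger parallel gripper is mounted at the origin on the work surface. World frame = base frame: x ahead of the robot, y to its left, z up, the work surface at z = 0. Lengths are in m, angles in rad, forces in N, time in s.
With the tool pointing down it reaches from about 0.325 to 0.9 m from the base axis. Payload 6.1 kg.
Tool frame: the origin (TCP) lies midway between the tips of the shut fingers; the grasp point (between the pads) lies 19 mm behind it; z points along the fingers, y is the line along which they close (so a half turn about z gives the same grasp; the last joint's range is limited). The gripper opens to 85 mm and grips with 20 to 120 N. Pads are 22 mm wide; open, the fingers measure 114 mm over their backs; the gripper's body (76 mm by 85 mm) begins 54 mm behind the grasp point. The pads swing forward as they close: fully open they stand 13 mm farther back than shut.
Start: joints at [1.111, 0.22, 1.526, -0, 1.395, -0.126], TCP at [0.205, 0.59, 0.231] pointing down, gripper open.
Joint ranges: [-2.98, 2.98], [-0.91, 2.08], [0.09, 2.57], [-1.24, 4.39], [0.2, 2.65], [-2.68, 2.68]. Speed limits (rad/s): [2.57, 2.57, 3.01, 3.14, 3.14, 3.14].

## Interface

Orientations are given as [roll, pitch, yaw] about the fixed x, y, z axes, in that order (R = Rz(yaw) Ry(pitch) Rx(roll)).
In Python, from plant import movep, move_l, set_joints, gripper_to, hold, inverse_kinematics, observe, get_image, get_calibration, Unreachable, job_done gives the robot as it stands. Calls block until the motion is done:
- movep(position, orientation): joint-space move of the TCP to a pose.
- move_l(position, feed=0.15, rotation=None, max_force=None): straight line of the TCP; rotation=None keeps the orientation; feed is the mean speed in m/s. With max_force (N) it stops when the force on the tool has changed by that much, and returns True; else False.
- set_joints(angles): joint-space move.
- gripper_to(opening, f_grip=None): finger opening in m; f_grip is the grip in N (None keeps the last); returns when the fingers have stopped.
- hold(seconds).
- inverse_kinematics(position, orientation): joint angles nearest the present ones, or None.
- observe(): the state.
- get_image(name): name is "side" or "top" or "wrist"; returns (picture, depth): 480x640x3 uint8, red, green, blue; 480x640 float32, m along the optical axis (not along the pixel's ray), 0 where there is no reading.
- get_calibration(name): a dict with "intrinsics" (3x3 intrinsics, pixels), "dist_coeffs" ([k1, k2, p1, p2, k3] as OpenCV has them; the pictures are not rectified), "world_from_camera" (4x4, takes a point from camera to world coordinates). Camera axes: x right, y down, z forward; pixel columns grow to the right and rows downward; lengths in m; the calibration is good to about 2 mm. A picture is of the moment at which its call begins: read the wrist's pose just before it. get_calibration takes no time and is no camera call; for the wrist camera it gives the pose at the moment of the call.
A pose or a line that the arm cannot do raises Unreachable and nothing moves.
- job_done(): hands the job in; it is judged then, once.
The state is a dict: "time_s": time; "q": joint angles; "joint_velocities": joint speeds; "joint_torque": joint torques, N m; "eef_pos": TCP position; "tcp_rot": TCP orientation; "ft_force": force on the tool from outside, world axes, zero at the start; "torque": the same for the moment, N m; "opening": finger opening in m; "grasp_force": force on a finger pad.
Only numpy, scipy, OpenCV 4.12 (cv2) and the standard library are available. Lean on these libraries where they do the work, as an engineer would, in place of code of your own. Each camera call takes 0.05 s, during which the arm holds its last target. There are 200 camera calls.

## Working session

There is one attempt and no reset: what is moved stays moved. The work goes in short steps, each a Python script; the robot and the scene stay as the last script left them, time stands still between calls to the robot, and variables do not carry over. Pictures are saved under pics/ and viewed, at most 14 in all, crops included, and the job is handed in when it is done.

```bash
ls; mkdir -p pics; python3 - <<'E'
from plant import *
import cv2,numpy as np
for n in("top","side"):
    p,d=get_image(n); cv2.imwrite(f"pics/{n}0.png",p[:,:,::-1]); np.save(f"pics/{n}0d.npy",d)
    c=get_calibration(n); print(n,c)
print(get_calibration("wrist")); o=observe(); print(o)
E
```

```text
pics
top {'intrinsics': array([[594.39519649,   0.        , 341.76226913],
       [  0.        , 594.39519649, 244.47010006],
       [  0.        ,   0.        ,   1.        ]]), 'dist_coeffs': array([-0.0627521,  0.       ,  0.       ,  0.       ,  0.       ]), 'world_from_camera': array([[ 0.01572248, -0.99588155,  0.08929017,  0.47669452],
       [-0.99981953, -0.01661114, -0.00921808, -0.01253211],
       [ 0.01066332, -0.08912913, -0.995963  ,  1.70999053],
       [ 0.        ,  0.        ,  0.        ,  1.        ]])}
side {'intrinsics': array([[490.72633164,   0.        , 322.2939297 ],
       [  0.        , 490.72633164, 235.50593393],
       [  0.        ,   0.        ,   1.        ]]), 'dist_coeffs': array([-0.02344395,  0.        ,  0.        ,  0.        ,  0.        ]), 'world_from_camera': array([[ 0.84780911, -0.36187645,  0.38764048,  0.17034945],
       [-0.53028784, -0.58377906,  0.61481446, -0.68585938],
       [ 0.00380952, -0.72680633, -0.68683189,  0.81608878],
       [ 0.        ,  0.        ,  0.        ,  1.        ]])}
{'intrinsics': array([[363.40440755,   
[... 470 characters left out ...]
  1.        ]])}
{'time_s': 0.1, 'q': array([ 1.11088970e+00,  2.21174356e-01,  1.52752987e+00, -3.29298002e-06,
        1.39473160e+00, -1.26089513e-01]), 'joint_velocities': array([-0.00100295, -0.00158325, -0.00291174, -0.00028282,  0.00108683,
        0.00064506]), 'joint_torque': array([ 1.05085132e-03, -4.98244822e+01, -3.90547979e+01, -2.82555320e-04,
        5.63217051e-03,  7.96794865e-06]), 'eef_pos': array([0.20452488, 0.58998288, 0.23027432]), 'tcp_rot': array([-3.13976371e+00, -2.28573984e-04,  2.80777591e+00]), 'ft_force': array([-0.47654168,  0.21092267, -0.41810146]), 'torque': array([-0.00807818, -0.03738381, -0.02606808]), 'grasp_force': 0.0, 'opening': 0.08578004005725705}
```

View pics/top0.png

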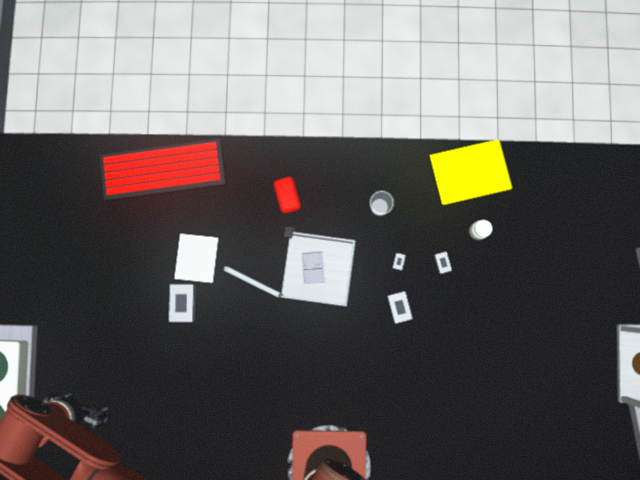

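View pics/side0.png

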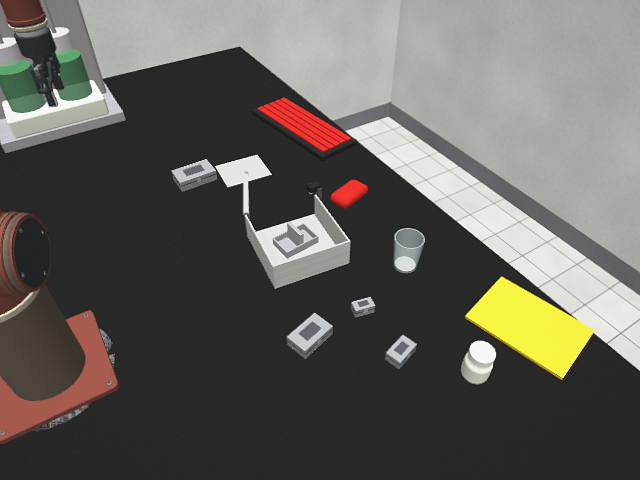

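```bash
cat > h.py <<'E'
from plant import *
import cv2,numpy as np
SZ={1:(104,66,32),2:(92,58,30),3:(80,50,28),4:(68,42,26),5:(56,34,24),6:(44,26,24)}
def snap(n,save=None):
    c=get_calibration(n); p,d=get_image(n)
    if save: cv2.imwrite(f"pics/{save}.png",p[:,:,::-1])
    return p,d,c
def cast(uv,z,c):
    uv=np.asarray(uv,float).reshape(-1,1,2)
    r=cv2.undistortPoints(uv,c["intrinsics"],c["dist_coeffs"]).reshape(-1,2)
    T=c["world_from_camera"]; r=np.c_[r,np.ones(len(r))]@T[:3,:3].T
    return T[:3,3]+r*((z-T[2,3])/r[:,2])[:,None]
def cloud(d,c):
    """world xyz for every pixel"""
    v,u=np.mgrid[:480,:640]; uv=np.stack([u,v],-1).reshape(-1,1,2).astype(float)
    r=cv2.undistortPoints(uv,c["intrinsics"],c["dist_coeffs"]).reshape(-1,2)
    T=c["world_from_camera"]; P=np.c_[r,np.ones(len(r))]*d.reshape(-1,1)
    return (P@T[:3,:3].T+T[:3,3]).reshape(480,640,3)
def rect(cnt,z,c):
    """contour -> (x,y), (long,short) mm, yaw of long side, on plane z"""
    w=cast(cnt,z,c)[:,:2]
    (cx,cy),(a,b),t=cv2.minAreaRect((w*1000).astype(np.float32))
    if a<b: a,b,t=b,a,t+90
    return np.array([cx,cy])/1000,(a,b),(np.radians(t)+np.pi/2)%np.pi-np.pi/2
def blobs(mask,amin):
    cs,_=cv2.findContours(mask.astype(np.uint8),cv2.RETR_EXTERNAL,cv2.CHAIN_APPROX_NONE)
    return [k for k in cs if cv2.contourArea(k)>amin]
E
python3 - <<'E'
from h import *
p=cv2.imread("pics/top0.png")[:,:,::-1]; d=np.load("pics/top0d.npy"); c=get_calibration("top")
X=cloud(d,c)
print("bench z",X[340:360,200:300,2].mean(),X[340:360,200:300,2].std())
hsv=cv2.cvtColor(p,cv2.COLOR_RGB2HSV)
m=(hsv[...,2]>90)&(hsv[...,1]<60); m[:150]=0
for k in blobs(m,60):
    x,y,w,h=cv2.boundingRect(k)
    mm=np.zeros((480,640),np.uint8); cv2.drawContours(mm,[k],-1,1,-1)
    z=X[...,2][mm>0]; zz=np.percentile(z,[10,50,90]); r=rect(k,zz[1],c)
    print((x,y,w,h),np.round(zz,3),r[0].round(3),np.round(r[1]),round(r[2],2))
z=X[...,2]
for (u,v) in [(281,296),(226,268),(289,233),(355,241),(347,305),(286,234),(313,267)]: print((u,v),X[v-1:v+2,u-1:u+2].reshape(-1,3).mean(0).round(3))
E
```

```text
bench z 0.007735368699973614 0.10795099503088823
(365, 451, 6, 29) [-0.004  0.002  0.007] [ 0.007 -0.112] [78. 14.] -0.04
(313, 425, 34, 6) [-0.003  0.001  0.007] [ 0.11  -0.002] [93. 14.] -1.56
(50, 398, 23, 22) [0.396 0.426 0.435] [0.232 0.57 ] [63. 17.] 0.89
(0, 325, 36, 88) [0.027 0.072 0.093] [0.266 0.863] [239. 101.] 0.05
(617, 324, 23, 111) [0.01  0.017 0.042] [ 0.256 -0.856] [313.  66.] -0.01
(387, 291, 26, 33) [0.016 0.028 0.034] [ 0.453 -0.194] [84. 55.] 0.27
(168, 284, 26, 39) [0.025 0.032 0.038] [0.454 0.423] [107.  71.] 0.02
(392, 253, 14, 18) [0.003 0.023 0.03 ] [ 0.583 -0.191] [48. 30.] -0.24
(434, 251, 18, 23) [0.012 0.024 0.03 ] [ 0.582 -0.317] [59. 38.] 0.29
(174, 233, 45, 51) [-0.002  0.003  0.009] [0.584 0.391] [136. 116.] -0.09
(223, 231, 133, 76) [0.    0.007 0.066] [0.57  0.125] [366. 195.] 1.45
(469, 219, 24, 21) [0.007 0.067 0.075] [ 0.674 -0.416] [68. 52.] -1.1
(369, 190, 25, 26) [0.002 0.023 0.085] [ 0.751 -0.139] [73. 69.] 0.01
(281, 296) [0.479 0.14  0.043]
(226, 268) [0.553 0.29  0.073]
(289, 233) [0.65  0.116 0.104]
(355, 241) [ 0.639 -0.066  0.014]
(347, 305) [ 0.456 -0.046 -0.   ]
(286, 234) [0.647 0.125 0.1  ]
(313, 267) [0.561 0.051 0.054]
```

```bash
python3 - <<'E'
from h import *
movep([0.53,0.04,0.36],[np.pi,0,np.pi-.1])
print(observe()["q"].round(2),observe()["time_s"])
p,d,c=snap("wrist","w1"); np.save("pics/w1d.npy",d); np.save("pics/w1c.npy",c["world_from_camera"])
E
```

```text
[-0.07 -0.06  1.58  0.    1.62 -1.54] 2.425
```

View pics/w1.png

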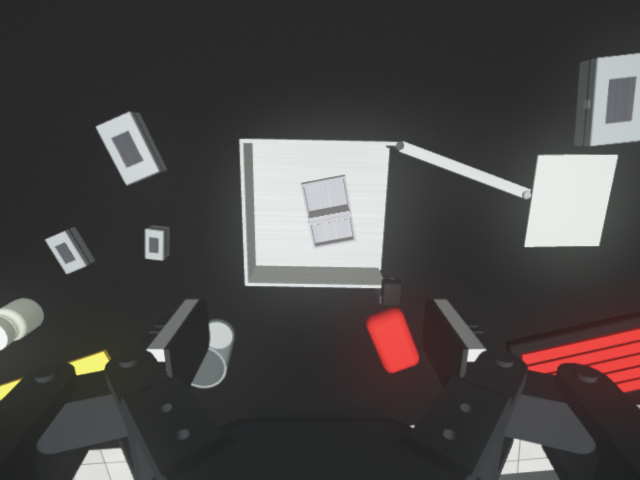

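```bash
cat >> h.py <<'E'
def topface(p,d,c,z,near,tol=.012,rad=.09,vmin=None):
    """pixels whose cloud height is about z and that lie near (x,y)"""
    X=cloud(d,c); m=(abs(X[...,2]-z)<tol)&(np.hypot(X[...,0]-near[0],X[...,1]-near[1])<rad)
    if vmin: m&=p.max(2)>vmin
    m=cv2.morphologyEx(m.astype(np.uint8),cv2.MORPH_OPEN,np.ones((2,2),np.uint8))
    ks=blobs(m,20); return max(ks,key=cv2.contourArea) if ks else None
def bayframe(T,x,y): # bay xy -> world
    c,s=np.cos(T[2]),np.sin(T[2]); return np.array([T[0]+c*x-s*y,T[1]+s*x+c*y])
E
python3 - <<'E'
from h import *
p=cv2.imread("pics/w1.png")[:,:,::-1]; d=np.load("pics/w1d.npy"); c=get_calibration("wrist"); c["world_from_camera"]=np.load("pics/w1c.npy")
X=cloud(d,c); z=X[...,2]
for n,r in {"bench":(320,420,60,100),"floor":(270,295,200,240)}.items(): q=z[r[2]:r[3],r[0]:r[1]]; print(n,q.mean(),q.std())
# rim
m=(abs(z-.07)<.008); u=np.arange(640)[None]; v=np.arange(480)[:,None]
m=m&(u>232)&(u<376)&(v>130)&(v<295)
vv,uu=np.nonzero(m); W=cast(np.c_[uu,vv],.07,c)[:,:2]
print("rim px",len(W)); r=cv2.minAreaRect((W*1000).astype(np.float32)); print("rim",r, (cv2.boxPoints(r)).round(1).tolist())
for k,near,zz in [("handle",(.561,.051),.054),("c3",(.453,-.194),.028),("c6",(.583,-.191),.024),("c5",(.582,-.317),.024)]:
    K=topface(p,d,c,zz,near,.008,.07); R=rect(K,zz,c); print(k,R[0].round(4),np.round(R[1],1),round(R[2],3))
# dish walls
K=topface(p,d,c,.026,(.56,.05),.007,.065); R=rect(K,.025,c);print("dish wall",R[0].round(4),np.round(R[1],1),round(R[2],3))
m=(p.min(2)>170)&(u>505)&(v>145)&(v<260)&(abs(z)<.02)
K=max(blobs(m,100),key=cv2.contourArea); R=rect(K,.003,c); print("mat",R[0].round(4),np.round(R[1],1),round(R[2],3))
print("gate end/hinge",cast([[527,194],[400,146]],.068,c).round(4))
vis=p[:,:,::-1].copy(); vis[abs(z-.07)<.008]=(0,0,255); vis[abs(z-.026)<.007]=(0,255,0); vis[abs(z-.054)<.008]=(255,0,0); cv2.imwrite("pics/v1.png",vis)
E
```

```text
bench 0.0012488593327483204 0.02968024079113691
floor 0.007747431827702235 0.041490511638209306
rim px 1777
rim ((556.8888549804688, 31.62946319580078), (168.29296875, 185.33514404296875), 83.16542053222656) [[454.8999938964844, -40.900001525878906], [638.9000244140625, -62.900001525878906], [658.9000244140625, 104.19999694824219], [474.8999938964844, 126.19999694824219]]
handle [0.5624 0.0553] [53.6 11.3] -1.484
c3 [ 0.4537 -0.19  ] [79.8 52.8] 0.275
c6 [ 0.5825 -0.1862] [45.7 27.8] -0.23
c5 [ 0.5816 -0.3123] [56.3 39.4] 0.282
dish wall [0.5391 0.0534] [59.9 43.2] -1.478
mat [0.5843 0.3912] [128.6 109.6] -0.094
gate end/hinge [[0.5531 0.2941 0.068 ]
 [0.482  0.1433 0.068 ]]
```

View pics/v1.png

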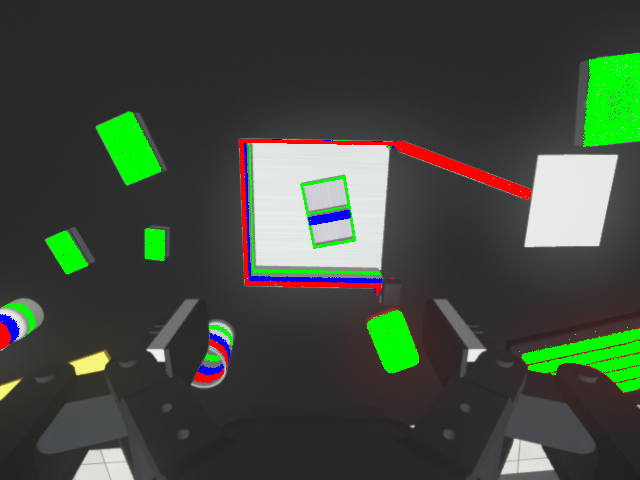

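```bash
cat >> h.py <<'E'
def goyaw(xy,z,yaw):
    """hover: pick the half-turn with the less extreme last joint"""
    best=None
    for y in (yaw,yaw+np.pi,yaw-np.pi):
        q=inverse_kinematics([*xy,z],[np.pi,0,y])
        if q is not None and (best is None or abs(q[5])<abs(best[0])): best=(q[5],y)
    movep([*xy,z],[np.pi,0,best[1]]); return best[1]
def st(): o=observe(); return [round(float(o["time_s"]),1),o["eef_pos"].round(4).tolist(),round(float(o["opening"]),4),round(float(o["grasp_force"]),1),o["ft_force"].round(1).tolist()]
E
python3 - <<'E'
from h import *
p=cv2.imread("pics/w1.png")[:,:,::-1]; d=np.load("pics/w1d.npy"); c=get_calibration("wrist"); c["world_from_camera"]=np.load("pics/w1c.npy")
z=cloud(d,c)[...,2]; u=np.arange(640)[None]; v=np.arange(480)[:,None]
m=(abs(z-.07)<.008)&(u>232)&(u<365)&(v>130)&(v<295); vv,uu=np.nonzero(m); W=cast(np.c_[uu,vv],.07,c)[:,:2]
r=cv2.minAreaRect((W*1000).astype(np.float32)); print(r,cv2.boxPoints(r).round(1).tolist())
goyaw((.5624,.0553),.21,-1.484); gripper_to(.045,60)
p,d,c=snap("wrist","w2"); K=topface(p,d,c,.054,(.562,.055),.008,.07); R=rect(K,.054,c); print("handle",R[0].round(4),np.round(R[1],1),round(R[2],3))
print(st())
E
```

```text
((554.3704833984375, 24.66650390625), (153.8666229248047, 181.9913330078125), 83.16542053222656) [[454.8999938964844, -40.900001525878906], [635.5999755859375, -62.5], [653.9000244140625, 90.19999694824219], [473.20001220703125, 111.9000015258789]]
handle [0.563  0.0548] [53.6  9.5] -1.485
[4.3, [0.5624, 0.0553, 0.21], 0.045, 0.0, [-0.7, -0.6, -0.8]]
```

```bash
cat >> h.py <<'E'
BAY=(.5563,.0406,-1.6901)
MAT=(.5843,.3912,-.094)
E
python3 - <<'E'
from h import *
yaw=observe()["tcp_rot"][2]
move_l([.563,.0548,.21]); print("hit",move_l([.563,.0548,.026],.12,max_force=15)); gripper_to(0,60); print(st())
move_l([.563,.0548,.2],.15); print(st())
goyaw(MAT[:2],.2,MAT[2]-np.pi/2); print(st())
p,d,c=snap("wrist","w3"); np.save("pics/w3d.npy",d)
E
```

```text
hit False
[6.6, [0.5635, 0.0548, 0.0266], 0.0093, 59.8, [-0.6, 0.3, 3.9]]
[7.9, [0.5622, 0.0548, 0.1986], 0.009, 59.0, [-0.4, 0.6, -2.0]]
[9.2, [0.5847, 0.39, 0.1997], 0.0091, 59.0, [-0.8, -1.1, -1.0]]
```

View pics/w3.png

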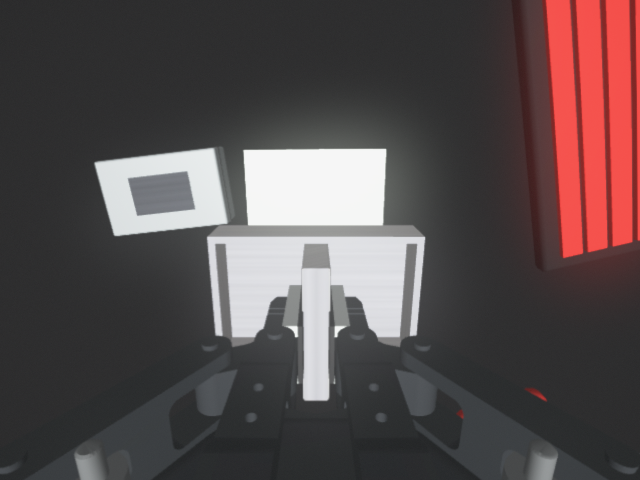

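```bash
cat >> h.py <<'E'
def measure(i,xy,z0=0.,save=None,tries=1):
    z=z0+SZ[i][2]/1000; p,d,c=snap("wrist",save); K=topface(p,d,c,z,xy,.007,.06+.02*(i<4))
    R=rect(K,z,c); print("case",i,R[0].round(4),np.round(R[1],1),round(R[2],3)); return R
def wrap(a): return (a+np.pi/2)%np.pi-np.pi/2
def pick(i,xy,yaw,zt=.003,op=None,save=None):
    """short side is gripped: tool y across the long side -> tool yaw = long yaw"""
    w=SZ[i][1]/1000; gripper_to(op or min(.085,w+.022),60)
    t=goyaw(xy,.2,yaw); R=measure(i,xy,save=save); assert abs(R[1][0]-SZ[i][0])<6 and abs(R[1][1]-SZ[i][1])<6
    t+=wrap(R[2]-t); t=(t+np.pi)%(2*np.pi)-np.pi
    move_l([*R[0],.1],.25,[np.pi,0,t]); print("hit",move_l([*R[0],zt],.12,max_force=12))
    gripper_to(0,60); print(st()); move_l([*R[0],.2],.2); print(st()); return t
E
python3 - <<'E'
from h import *
print("hit",move_l([*MAT[:2],.05],.15,max_force=10),move_l([*MAT[:2],.0225],.04,max_force=4)); print(st())
gripper_to(.04); move_l([*MAT[:2],.2],.2)
pick(1,(.454,.423),.02,-.002)
p,d,c=snap("wrist","w4"); np.save("pics/w4d.npy",d)
E
```

```text
hit False True
[11.0, [0.584, 0.391, 0.0246], 0.0091, 59.9, [1.1, 0.5, 3.5]]
case 1 [0.4548 0.4245] [102.9  65.5] 0.016
hit False
[16.2, [0.4559, 0.4252, -0.0004], 0.0649, 69.7, [-0.8, -0.5, 6.4]]
[17.4, [0.4538, 0.4238, 0.1979], 0.0646, 68.7, [0.2, 0.2, -3.8]]
```

View pics/w4.png

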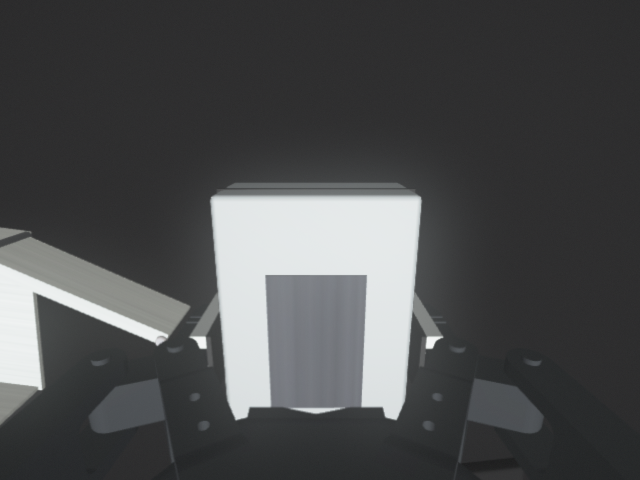

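```bash
cat >> h.py <<'E'
def held(i,save=None):
    """offset of held case centre along tool x, z of its underside relative to TCP"""
    o=observe(); p,d,c=snap("wrist",save); X=cloud(d,c); t=o["tcp_rot"][2]; e=np.array([np.cos(t),np.sin(t)])
    P=X-o["eef_pos"]; a=P[...,:2]@e; b=P[...,:2]@np.array([-e[1],e[0]]); L,W,H=np.array(SZ[i])/1000
    m=(a>-.0)&(a<L/2+.03)&(abs(b)<W/2-.004)&(P[...,2]>-.02)&(P[...,2]<.06); zt=np.percentile(P[...,2][m],75)
    m=(abs(P[...,2]-zt)<.006)&(abs(b)<W/2+.02)&(a>.004)&(a<L/2+.03); K=max(blobs(m,20),key=cv2.contourArea)
    w=cast(K,o["eef_pos"][2]+zt,c)[:,:2]-o["eef_pos"][:2]; a=w@e; b=w@np.array([-e[1],e[0]])
    f=a>a.max()-.004; s=np.polyfit(b[f],a[f],1)[0] # slope of the front edge
    off=np.median(a[f])-L/2; tilt=np.polyfit((P[...,:2]@e)[m],P[...,2][m],1)[0]
    print("held",i,"offx",round(off,4),"bottom",round(zt-H,4),"y",b.min().round(4),b.max().round(4),"slope",round(s,3),"tilt",round(tilt,3)); return off,zt-H
def place(i,zbase,save=None):
    t=goyaw(BAY[:2],.05+zbase+.14,BAY[2]); off,bot=held(i,save); print(st())
    xy=np.array(BAY[:2])-off*np.array([np.cos(t),np.sin(t)])
    if abs(off)>.015 or not -.03<bot<.01: print("ODD HOLD, not placed"); return
    z=zbase-bot; move_l([*xy,z+.03],.15); print("hit",move_l([*xy,z-.004],.03,max_force=4)); print(st())
    gripper_to(min(.085,SZ[i][1]/1000+.016)); move_l([*xy,zbase+.2],.2)
    return measure(i,BAY[:2],zbase)
E
python3 - <<'E'
from h import *
held(1); print(place(1,.005,"w5"))
E
```

```text
held 1 offx 0.0014 bottom 0.0004 y -0.0475 0.0482 slope -0.0 tilt -0.011
held 1 offx 0.0013 bottom 0.0003 y -0.048 0.0478 slope 0.0 tilt -0.015
[19.0, [0.5563, 0.0416, 0.195], 0.0651, 68.6, [0.2, 0.4, -4.6]]
hit True
[21.2, [0.5558, 0.0393, 0.0045], 0.0647, 69.9, [-1.7, 0.7, 4.8]]
case 1 [0.5563 0.0398] [103.1  65.5] 1.451
(array([0.55627496, 0.03983964]), (103.07653045654297, 65.51315307617188), np.float64(1.450680038465162))
```

```bash
python3 - <<'E'
from h import *
p,d,c=snap("top"); X=cloud(d,c)
hsv=cv2.cvtColor(p,cv2.COLOR_RGB2HSV); m=(hsv[...,2]>90)&(hsv[...,1]<60)
m&=(X[...,0]>.1)&(X[...,0]<.85)&(abs(X[...,1])<.8)
for k in blobs(m,40):
    r=rect(k,.02,c); print(cv2.boundingRect(k),r[0].round(3),np.round(r[1]))
pick(3,(.4537,-.19),.275); print(place(3,.037))
E
```

```text
(325, 425, 22, 6) [ 0.114 -0.019] [59. 14.]
(387, 291, 26, 33) [ 0.453 -0.195] [85. 55.]
(285, 275, 46, 29) [0.503 0.067] [123.  78.]
(223, 266, 51, 29) [0.523 0.235] [161.  18.]
(392, 253, 14, 18) [ 0.583 -0.191] [48. 30.]
(434, 251, 18, 23) [ 0.582 -0.318] [60. 39.]
(337, 238, 19, 69) [ 0.55 -0.04] [193.  38.]
(174, 233, 45, 50) [0.583 0.387] [134. 115.]
(469, 219, 24, 21) [ 0.679 -0.428] [70. 54.]
(369, 190, 25, 26) [ 0.751 -0.139] [73. 69.]
case 3 [ 0.4532 -0.194 ] [79.9 49.7] 0.274
hit False
[25.9, [0.4542, -0.1946, 0.0042], 0.0492, 64.1, [-0.7, -0.4, 5.8]]
[27.0, [0.4523, -0.1935, 0.1984], 0.0488, 63.1, [0.5, -0.3, -2.6]]
held 3 offx 0.0008 bottom -0.0045 y -0.0396 0.0397 slope 0.001 tilt -0.035
[28.1, [0.5558, 0.0394, 0.2262], 0.049, 63.0, [-0.8, -0.7, -3.6]]
hit True
[30.2, [0.5559, 0.0398, 0.0413], 0.0487, 64.0, [-1.1, 0.0, 3.5]]
case 3 [0.5561 0.0387] [79.3 49.6] 1.451
(array([0.55613708, 0.03867804]), (79.32691192626953, 49.616050720214844), np.float64(1.4510709905131853))
```

```bash
python3 - <<'E'
from h import *
pick(5,(.5816,-.314),.285); 
if place(5,.065) is not None:
    pick(6,(.5825,-.189),-.23); place(6,.089,"w6")
E
```

```text
case 5 [ 0.582  -0.3175] [55.4 33.3] 0.275
hit False
[35.1, [0.583, -0.3182, 0.0046], 0.0327, 61.1, [-0.1, -0.6, 5.2]]
[36.3, [0.581, -0.3169, 0.1979], 0.0329, 60.4, [0.3, 0.2, -1.8]]
held 5 offx 0.0011 bottom -0.0048 y -0.031 0.0311 slope -0.002 tilt -0.073
[37.7, [0.5565, 0.0395, 0.2546], 0.0327, 60.4, [-0.6, 0.5, -0.6]]
hit True
[39.8, [0.5559, 0.0395, 0.0695], 0.0327, 61.1, [-1.0, 0.3, 4.9]]
case 5 [0.5562 0.0386] [55.6 33.8] 1.452
case 6 [ 0.5829 -0.1909] [43.9 25.4] -0.23
hit False
[44.6, [0.584, -0.1914, 0.0045], 0.0247, 60.5, [-0.0, 0.9, 5.1]]
[45.7, [0.5819, -0.1905, 0.1981], 0.0251, 59.8, [0.6, 0.5, -1.7]]
held 6 offx 0.0006 bottom -0.0047 y -0.0268 0.0269 slope 0.001 tilt -0.129
[47.0, [0.5561, 0.0399, 0.2781], 0.0249, 59.7, [0.4, -0.5, -0.6]]
hit True
[49.1, [0.5561, 0.04, 0.0934], 0.0247, 60.4, [-0.3, -0.4, 4.1]]
case 6 [0.5566 0.0384] [43.1 25.9] 1.441
```

```bash
python3 - <<'E'
from h import *
H=bayframe(BAY,-.092,-.087); print("hinge",H); r=.11
def pt(th,s,z=.036):
    a=BAY[2]+np.pi/2+th; g=np.array([np.cos(a),np.sin(a)]); n=np.array([-g[1],g[0]])
    return [*(H+r*g+s*n),z],[np.pi,0,a+np.pi/2]
movep(*pt(1.25,.06,.25)); gripper_to(0,60); move_l(pt(1.25,.06)[0],.2)
print(observe()["q"].round(2))
f0=observe()["ft_force"]
for th in np.arange(1.25,.1,-.1):
    P,R=pt(th,.016); hit=move_l(P,.12,R,max_force=15)
    if hit: print("hit",th,st()); break
else:
    P,R=pt(.09,.0145); move_l(P,.1,R,max_force=15); print(st())
    P,R=pt(0,.003); print("push",move_l(P,.03,R,max_force=20),st())
    print(pt(0,.0135)[0])
E
```

```text
hinge [0.48086834 0.14230086]
[ 0.37  0.26  1.88 -0.    1.   -0.76]
[56.7, [0.5911, 0.1539, 0.036], -0.0, 0.0, [0.5, 0.1, -0.5]]
push True [57.2, [0.5911, 0.1436, 0.036], -0.0003, 1.9, [-0.1, 3.3, 2.5]]
[np.float64(0.5916932109729349), np.float64(0.142612600285579), 0.036]
```

```bash
python3 - <<'E'
from h import *
P=observe()["eef_pos"]; n=-np.array([np.cos(BAY[2]),np.sin(BAY[2])]); Q=lambda s,z=.036:[*(P[:2]+s*n),z]
print(move_l(Q(-.004),.02,max_force=15),st()); hold(.2); print(st())
move_l(Q(.06),.15); move_l(Q(.06,.3),.25); movep([.52,.17,.36],[np.pi,0,np.pi-.1])
p,d,c=snap("wrist","w7")
K=topface(p,d,c,.052,MAT[:2],.006,.12); R=rect(K,.052,c); print("handle",R[0].round(4),np.round(R[1],1),round(R[2],3))
z=0.005
for i in (1,3,5,6):
    measure(i,BAY[:2],z); z+=SZ[i][2]/1000
E
```

```text
True [57.5, [0.591, 0.1438, 0.0359], -0.0003, 1.4, [0.8, 2.8, 1.9]]
[57.6, [0.5909, 0.1438, 0.0358], -0.0001, 1.5, [1.1, 3.1, 1.9]]
handle [0.5558 0.4217] [56.9 10.2] 1.47
case 1 [0.5555 0.0422] [103.6  65.8] 1.442
case 3 [0.5554 0.0408] [80.6 50.5] 1.443
case 5 [0.5545 0.0405] [56.6 33.7] 1.414
case 6 [0.5552 0.0403] [45.1 25.8] 1.469
```

View pics/w7.png

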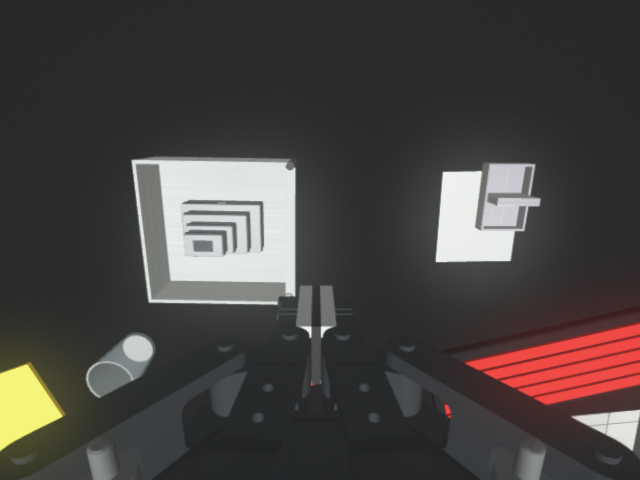

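```bash
python3 - <<'E'
from h import *
d=snap("wrist"); X=cloud(d[1],d[2]); c,s=np.cos(BAY[2]),np.sin(BAY[2])
bx=(X[...,0]-BAY[0])*c+(X[...,1]-BAY[1])*s; by=-(X[...,0]-BAY[0])*s+(X[...,1]-BAY[1])*c
m=(bx<-.08)&(bx>-.14)&(abs(by)<.06)&(abs(X[...,2]-.068)<.006); vv,uu=np.nonzero(m)
W=cast(np.c_[uu,vv],.068,d[2]); bx=(W[:,0]-BAY[0])*c+(W[:,1]-BAY[1])*s; by=-(W[:,0]-BAY[0])*s+(W[:,1]-BAY[1])*c
print("gate line",len(bx),np.polyfit(by,bx,1))
gripper_to(.045,60); goyaw((.556,.422),.21,1.47)
p,d,cc=snap("wrist"); K=topface(p,d,cc,.052,(.556,.422),.008,.07); R=rect(K,.052,cc); print("handle",R[0].round(4),np.round(R[1],1),round(R[2],3))
assert abs(R[1][0]-54)<5
t=observe()["tcp_rot"][2]; t+=wrap(R[2]-t)
move_l([*R[0],.12],.2,[np.pi,0,t]); print("hit",move_l([*R[0],.025],.1,max_force=12)); gripper_to(0,60); print(st())
move_l([*R[0],.08],.15)
goyaw(MAT[:2],.1,MAT[2]-np.pi/2); print(st())
snap("wrist","w8")
print("hit",move_l([*MAT[:2],.05],.1,max_force=10),move_l([*MAT[:2],.020],.04,max_force=4)); print(st())
gripper_to(.04); move_l([*MAT[:2],.25],.2); movep([.52,.17,.36],[np.pi,0,np.pi-.1])
p,d,cc=snap("wrist","w9"); K=topface(p,d,cc,.052,MAT[:2],.006,.12); R=rect(K,.052,cc); print("handle",R[0].round(4),np.round(R[1],1),round(R[2],3))
E
```

```text
gate line 932 [ 0.00233995 -0.09208997]
handle [0.5561 0.4224] [53.9  9.5] 1.469
hit False
[65.5, [0.5568, 0.4228, 0.026], 0.0085, 60.6, [0.4, -0.3, 3.3]]
[66.3, [0.5851, 0.3897, 0.0993], 0.0092, 59.9, [-0.0, 0.2, -2.0]]
hit False True
[67.6, [0.5841, 0.391, 0.0257], 0.0086, 61.1, [1.4, 0.2, 4.3]]
handle [0.5839 0.3902] [54.9 10.5] 1.469
```

View pics/w9.png

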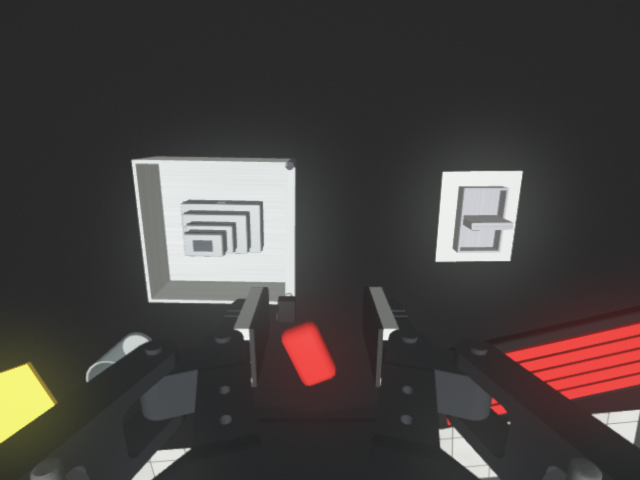

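The picture shows the dish square in the middle of the mat (about 485,220). The stack is centred in the caddy (about 220,228), and the gate is shut in line with the walls (u≈292), measuring 0.002 rad.

```bash
python3 -c "
from plant import *
print(job_done(), observe()['time_s'])"
```

```text
the job is handed in; nothing more can be done
the job is handed in; nothing more can be done
```

The job is handed in: the dish is on the mat (put back after it was knocked aside), all four cases present (1, 3, 5 and 6) are stacked squarely in the middle of the caddy, and the gate reads shut at about 0.002 rad.

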